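Take the grinding cup off the mill for washing

ROBOT

A 6-joint arm with a two-finger parallel gripper is mounted at the origin on the work surface. World frame = base frame: x ahead of the robot, y to its left, z up, the work surface at z = 0. Lengths are in m, angles in rad, forces in N, time in s.
With the tool pointing down it reaches from about 0.25 to 0.725 m from the base axis. Payload 9.7 kg.
Tool frame: the origin (TCP) lies at the centre of the arm's flange, where the gripper is bolted on; the fingertips stand 173 mm ahead of it and the grasp point (between the pads) lies 155 mm ahead of it; z points along the fingers, y is the line along which they close (so a half turn about z gives the same grasp; the last joint's range is limited). The gripper opens to 85 mm and grips with 20 to 120 N. Pads are 22 mm wide; open, the fingers measure 114 mm over their backs; the gripper's body (76 mm by 85 mm) begins 54 mm behind the grasp point. The pads swing forward as they close: fully open they stand 13 mm farther back than shut.
Start: joints at [-1.133, 0.087, 0.176, 1.66, 0, 1.571], TCP at [0.233, -0.498, 0.405] pointing down, gripper open.
Joint ranges: [-3.13, 3.13], [-0.85, 1.81], [-1.15, 1.24], [-2.2, 2.28], [-1.44, 1.52], [-3.14, 3.14]. Speed limits (rad/s): [2.22, 2.22, 2.57, 3.14, 3.14, 3.14].

INTERFACE

Orientations are given as [roll, pitch, yaw] about the fixed x, y, z axes, in that order (R = Rz(yaw) Ry(pitch) Rx(roll)).
In Python, from station import r gives the robot as it stands.
- The arm moves only by the shell command python3 -m crank 'ROWS'. ROWS is JSON, a list of rows, each a list of 7 numbers: the shift along the tool's x, y, z in mm, then the turn, a rotation vector about the tool's x, y, z in rad, then the opening, from 0 (shut) to 1 (fully open). A call has 1 to 8 rows; each row is the pose to reach, as a shift and turn from the pose commanded when the call began, along the tool's axes at that moment; what a row does not reach only later rows make up. A row lasts 1/12 s, in which the tool goes at most 41.7 mm and 7.16 degrees, less where a joint would pass 70% of its speed; a pose out of reach is approached as far as the arm can. A call with a gripper value outside its range is refused whole. The fingers move at their own pace and stop on an object; the grip force is fixed at half the most. Time passes only in rows, so rows that repeat a pose let the fingers close. It gives the time, the measured TCP pose, the force, the opening and the grip force at its end, in the units of the state.
- r.read_state(): the state, without advancing time (a new reading comes with each control period).
- r.snapshot(name): name is "scene" or "side" or "wrist"; returns the picture (420x560x3 uint8, red, green, blue); there is no depth.
- r.camera_model(name): a dict with "vertical_fov" (degrees; the focal length in pixels is half the picture's height over the tangent of half this angle, whatever the lens; pixels are square), "cx", "cy" (the principal point, pixels), "camera_from_world" (4x4, takes a point from world to camera coordinates). Camera axes: x right, y down, z forward; pixel columns grow to the right and rows downward; lengths in m; the calibration is good to about 2 mm. A picture is of the moment at which its call begins: read the wrist's pose just before it. camera_model takes no time and is no camera call; for the wrist camera it gives the pose at the moment of the call.
- r.sign_off(): hands the job in; it is judged then, once.
Trained networks look in the newest picture that a camera, given by its name, has taken for a name from the list of things; names that differ only in an ending like _2 or _b are one class to them, and where a whole thing is asked for, a point or a joint stands for the part that bears it (a point fixed in the world has none). Each returns a list of dicts, best first, with "conf" (0 to 1); they miss things now and then, are a little off and sometimes report something else, mostly with a low value. They report only what shows in the picture. A call takes as long as a camera call. They do not tell look-alikes from the thing itself.
- r.find_in(label, camera): "position" ([x, y, z] in m, in world coordinates, good to about 4 mm: the middle of the surface that is visible of it).
- r.tip_of(label, camera): "position" ([x, y, z] in m, in world coordinates, good to about 4 mm: a listed point, or the origin of a listed thing).
The state is a dict: "clock": time; "joint_positions": joint angles; "joint_velocities": joint speeds; "joint_torque": joint torques, N m; "ee_pos": TCP position; "ee_rot": TCP orientation; "ft_force": force on the tool from outside, world axes, zero at the start; "moment": the same for the moment, N m; "gripper_width": finger opening in m; "finger_force": force on a finger pad.
Only numpy, scipy, OpenCV 4.12 (cv2) and the standard library are available. Lean on these libraries where they do the work, as an engineer would, in place of code of your own. Each camera call takes 0.05 s, during which the arm holds its last target. There are 200 camera calls.

TASK

The steel grinding cup of the spice mill needs washing. Press the mill's square release key all the way down, twist the cup a quarter turn counterclockwise (seen from above), lift it straight off, and set it down upright in the aluminium tray without dropping it. Leave the glass jars where they stand.

Things in the scene. Friction and masses are not known exactly. Their poses are not given: they have to be found in the camera images.
- base: Fixed white motor base, a block 250 (x) x 120 (y) x 45 mm high. Origin: centre of its underside, z up; the cup's mount is on this axis, on the top face (z = 45). Square grey release key at its -x end; round black dial, 36 mm across, at its +x end (not used). A steel bayonet collar, radius 47, 13 high, rings the mount; its ledges hold down the cup's two foot lugs.
- cup: Loose round steel cup, black lid, 0.35 kg, 100 mm high. Origin: centre of its underside, z up. Foot 60 wide to z = 30, above it a plain cylinder 54 wide to the top: grip there from above at any yaw (best z = 75). Black thumb tab near its -x side, to radius 52, z = 20 to 28. Sits on the base's top face with 3 mm side play; at the start its axes agree with the base's.
- release_key (a joint): Travel of the release key in m: 0 = up (cup locked), 0.010 = fully down (released from about 0.008). Vertical; moves down against about 4 N of friction and stays down when let go.
- key_top (a point): Centre of the top of the release key's pad, 34 (x) x 40 (y), at x = -92, y = 0 of the base and 61 above the counter when up. The cup's body rises 100 mm above the base 60 mm away; a thin arm of the key ends in a lock pin beside the cup's thumb tab, 72 above the counter.
- tray: Fixed aluminium tray, outside 200 (x) x 220 (y) x 18 high, walls 4, floor 4 thick. Origin: centre of its underside, z up.
- jar_a: Loose closed glass jar, 72 in diameter, 105 high, standing nearer the robot. Origin: centre of its underside. Not to be moved.
- jar_b: Loose closed glass jar, 72 in diameter, 105 high, standing farther from the robot. Origin: centre of its underside. Not to be moved.
- cup_seat (a point): Centre of the bayonet mount, on the base's top face (45 mm up), axes as the base's. The locked cup cannot turn clockwise, and counterclockwise (+yaw seen from above) only once the release key is down. It then turns easily and can be lifted straight out when turned between about 65 and 95 degrees; end stop near 100.
There are look-alikes about, which are no part of the job. Leave any pink or red look-alike of the cup alone.

How it is judged:
By the outcome, as a careful person would: the job done as asked, in the order asked, and still so for the second after the job is handed in, with the robot touching nothing.
It also fails if it takes over 58 s, if anything falls off the work surface, if the arm or the gripper's body presses on something with over 40 N, if the wrist force passes 120 N, or if a joint passes its speed limit or range.

## Working session

There is one attempt and no reset: what is moved stays moved. The work goes in short steps, Python scripts to look and compute and a shell command to move; the robot and the scene stay as the last step left them, time stands still between calls to the robot, and variables do not carry over. Pictures are saved under pics/ and viewed, at most 10 in all, crops included, and the job is handed in when it is done.

```bash
mkdir -p pics; ls; python3 - <<'E'
from station import r
import cv2,numpy as np
s=r.read_state();print(s['clock'],s['ee_pos'],s['ee_rot'],s['gripper_width'])
ims=[]
for n in("scene","side"):
    im=r.snapshot(n);cv2.imwrite(f'pics/{n}0.png',im[:,:,::-1])
    for l in("base","cup","key_top","tray","jar_a","cup_seat"):
        for f in(r.tip_of,):
            print(n,l,[(np.round(d['position'],3).tolist(),round(d['conf'],2)) for d in f(l,n)])
E
```

```text
pics
0.0 [ 0.23316894 -0.49813876  0.40399329] [-3.14030314e+00  2.02710237e-06  4.37817881e-01] 0.08535551738737897
scene base [([0.556, -0.226, -0.001], 0.8), ([0.553, 0.271, 0.002], 0.46)]
scene cup [([0.557, -0.23, 0.046], 0.85), ([0.334, -0.282, -0.0], 0.65), ([0.64, -0.434, 0.001], 0.6)]
scene key_top [([0.489, -0.172, 0.059], 0.68)]
scene tray [([0.55, 0.272, 0.001], 0.87)]
scene jar_a [([0.449, 0.002, 0.002], 0.83), ([0.671, -0.011, -0.003], 0.75)]
scene cup_seat [([0.559, -0.231, 0.042], 0.94), ([0.556, -0.233, 0.044], 0.34)]
side base [([0.557, -0.227, -0.002], 0.78)]
side cup [([0.557, -0.228, 0.041], 0.95), ([0.641, -0.432, 0.001], 0.95), ([0.328, -0.28, 0.002], 0.71)]
side key_top [([0.483, -0.166, 0.066], 0.74)]
side tray [([0.554, 0.277, 0.0], 0.66)]
side jar_a [([0.669, -0.011, 0.002], 0.96), ([0.451, -0.002, -0.004], 0.95)]
side cup_seat [([0.555, -0.228, 0.045], 0.85)]
```

View pics/scene0.png

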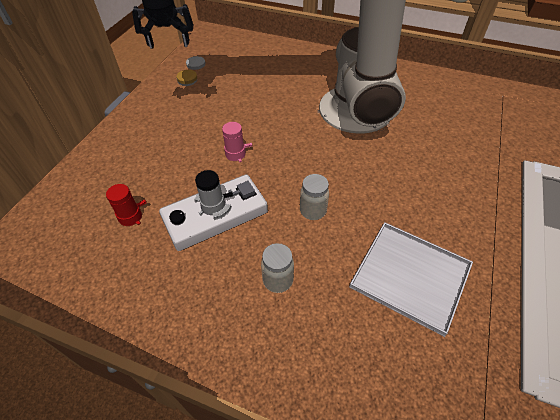

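View pics/side0.png

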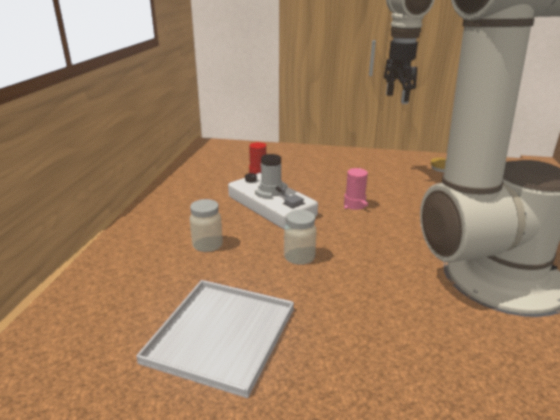

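The steel cup with the black lid is at (210,190) in scene. The look-alikes are red at (125,205) and pink at (235,140). The grey key is at (245,188) on the robot side, the dial at (177,217), the jars at (314,197) and (278,268), and the tray at (412,277). Only the cup on the base is steel, so I'll confirm it in a crop with the model outline overlaid.

```bash
cat > h.py <<'E'
from station import r
import cv2,numpy as np
from scipy.spatial.transform import Rotation as R
def proj(n,P,m=None):
    m=m or r.camera_model(n);f=210/np.tan(np.radians(m['vertical_fov'])/2)
    T=np.array(m['camera_from_world']);c=np.atleast_2d(P)@T[:3,:3].T+T[:3,3]
    return np.c_[f*c[:,0]/c[:,2]+m['cx'],f*c[:,1]/c[:,2]+m['cy']]
def place(x,y,yaw,P): return R.from_euler('z',yaw).apply(np.atleast_2d(P)/1000.)+[x,y,0]
def go(pos,yaw):
    "shift (mm) and turn about tool z from the measured pose to a tool-down TCP pose"
    s=r.read_state();C=R.from_euler('xyz',s['ee_rot']);G=R.from_euler('xyz',[np.pi,0,yaw])
    print('t',round(s['clock'],2),'pos',np.round(s['ee_pos'],4),'rot',np.round(s['ee_rot'],4))
    print('shift',np.round(C.inv().apply(np.array(pos)-s['ee_pos'])*1000,1),'turn',np.round((C.inv()*G).as_rotvec(),4))
def ring(rad,z,c=(0,0)):
    a=np.linspace(0,2*np.pi,60);return np.c_[c[0]+rad*np.cos(a),c[1]+rad*np.sin(a),0*a+z]
def overlay(img,n,x,y,yaw,m=None,k=1,o=(0,0)):
    box=lambda a,b,z,c=0:[[c-a,-b,z],[c+a,-b,z],[c+a,b,z],[c-a,b,z]]
    for P in(box(125,60,45),box(125,60,0),box(17,20,61,-92),ring(18,45,(92,0)),ring(27,145)):
        q=(proj(n,place(x,y,yaw,P),m)-o)*k
        cv2.polylines(img,[q.astype(np.int32)],True,(0,255,0),1)
    return img
E
python3 - <<'E'
from h import *
out=[]
for n,(u,v) in(("scene",(150,155)),("side",(215,140))):
    im=r.snapshot(n)[v:v+100,u:u+130,::-1]
    im=cv2.resize(im,None,fx=6,fy=6,interpolation=cv2.INTER_CUBIC)
    im=im[:, :780].copy()
    overlay(im,n,.557,-.228,-.684,None,6,(u,v));out.append(cv2.resize(im,(520,400)) if 0 else im)
cv2.imwrite('pics/c0.png',cv2.resize(np.vstack(out),(390*1,600)))
cv2.imwrite('pics/c1.png',out[0])
E
```

```text
(no output)
```

View pics/c1.png

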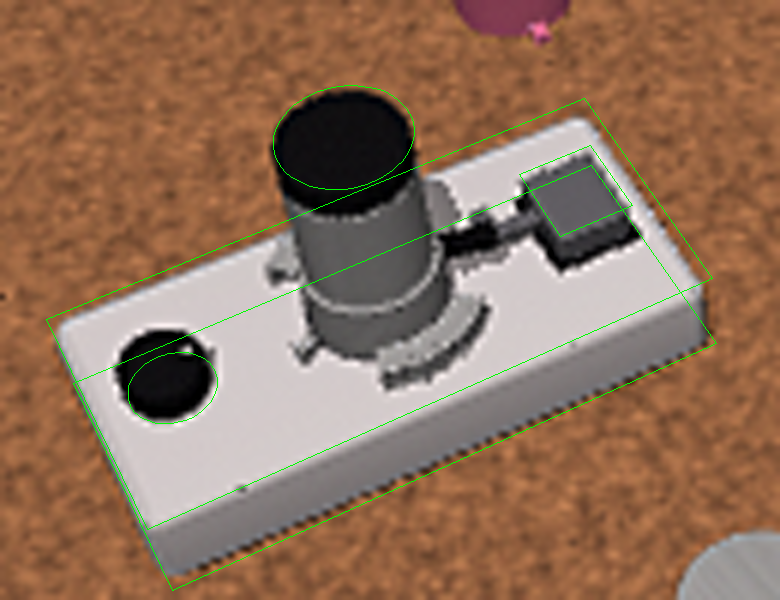

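The crop confirms it: steel cup, black lid and grey key, and the outline fits within about 1 px (2 mm). The base is at (0.557, -0.228) with yaw of about -0.684. Next I move over the key at the present height and turn the tool in line with the base (yaw 2.457, j6 about 0.3).

```bash
python3 - <<'E'
from h import *
k=place(.557,-.228,-.684,[-95,0,0])[0];print(k)
go([k[0],k[1],.40],2.457)
E
```

```text
[ 0.48337012 -0.16796966  0.        ]
t 0.8 pos [ 0.2332 -0.4981  0.4047] rot [3.1416 0.     0.4378]
shift [ 366.6 -192.9    4.7] turn [ 0.      0.     -2.0192]
```

```bash
python3 -m crank '[[40,-21,0,0,0,-0.12,0],[80,-42,0,0,0,-0.24,0],[118,-62,0,0,0,-0.36,0],[155,-82,0,0,0,-0.48,0],[192,-101,0,0,0,-0.6,0],[229,-120,0,0,0,-0.72,0],[266,-140,0,0,0,-0.84,0],[300,-158,0,0,0,-0.96,0]]'; python3 - <<'E'
from h import *
k=place(.557,-.228,-.684,[-95,0,0])[0]
go([k[0],k[1],.40],2.457)
E
```

```text
clock: 1.47
ee_pos: [0.4351, -0.2305, 0.405]
ee_rot: [3.141, 0.0, 1.404]
ft_force: [1.0, -1.6, -0.7]
gripper_width: -0.0
finger_force: 0.0
t 1.47 pos [ 0.4351 -0.2305  0.405 ] rot [3.1409e+00 2.0000e-04 1.4036e+00]
shift [69.7 37.2  5. ] turn [ 5.0000e-04  6.0000e-04 -1.0534e+00]
```

```bash
python3 -m crank '[[10,5,0,0,0,-0.12,0],[20,11,0,0,0,-0.24,0],[30,16,0,0,0,-0.36,0],[40,21,0,0,0,-0.48,0],[50,27,0,0,0,-0.6,0],[60,32,0,0,0,-0.72,0],[70,37,0,0,0,-0.84,0],[70,37,5,0,0,-0.96,0]]'; python3 -m crank '[[0,0,0,0,0,-0.09,0],[0,0,0,0,0,-0.09,0]]'; python3 - <<'E'
from h import *
x,y,w=.557,-.228,-.684
k=place(x,y,w,[-95,0,0])[0]
go([k[0],k[1],.40],2.457)
m=r.camera_model("wrist");im=r.snapshot("wrist")[:,:,::-1].copy()
cv2.imwrite('pics/w0raw.png',im)
overlay(im,"wrist",x,y,w,m);cv2.imwrite('pics/w0.png',im)
for l in("base","cup_seat","key_top"): print(l,[(np.round(d['position'],3).tolist(),round(d['conf'],2)) for d in r.tip_of(l,"wrist")])
E
```

```text
clock: 2.13
ee_pos: [0.4838, -0.1687, 0.4003]
ee_rot: [3.141, 0.001, 2.365]
ft_force: [0.7, -0.4, 0.8]
gripper_width: -0.0001
finger_force: 0.0
clock: 2.3
ee_pos: [0.483, -0.1696, 0.3995]
ee_rot: [-3.141, -0.0, 2.452]
ft_force: [0.0, 0.6, 0.4]
gripper_width: -0.0001
finger_force: 0.0
t 2.3 pos [ 0.483  -0.1696  0.3995] rot [-3.1415e+00 -3.0000e-04  2.4523e+00]
shift [ 0.8  1.5 -0.5] turn [-0.0001 -0.0003 -0.0047]
base [([0.556, -0.229, -0.001], 0.9)]
cup_seat [([0.557, -0.229, -0.002], 0.3)]
key_top [([0.485, -0.176, 0.065], 0.88)]
```

View pics/w0.png

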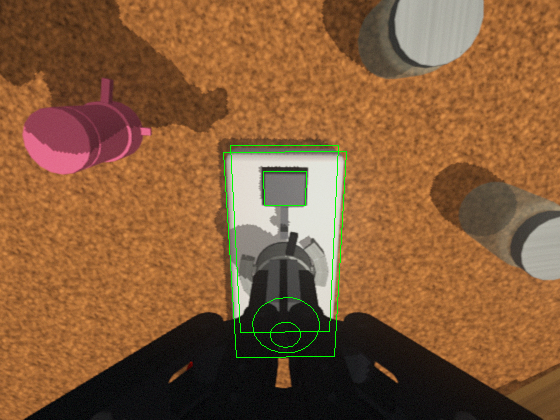

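The wrist view shows the outline lying exactly on the base, and the key pad at (285,187) as predicted. The cup is partly hidden by the fingers. Now I press the key with the shut fingertips; contact should come at about 165 mm down and full travel at about 175 mm.

```bash
python3 -m crank '[[1,1,40,0,0,0,0],[1,1,80,0,0,0,0],[1,1,115,0,0,0,0],[1,1,140,0,0,0,0],[1,1,155,0,0,0,0],[1,1,160,0,0,0,0],[1,1,164,0,0,0,0],[1,1,167,0,0,0,0]]'; python3 -m crank '[[0,0,2,0,0,0,0],[0,0,4,0,0,0,0],[0,0,6,0,0,0,0],[0,0,7,0,0,0,0],[0,0,7,0,0,0,0]]'
```

```text
clock: 3.17
ee_pos: [0.483, -0.1686, 0.2335]
ee_rot: [3.141, 0.001, 2.447]
ft_force: [-2.6, -0.0, 4.0]
gripper_width: 0.0
finger_force: 1.9
clock: 3.58
ee_pos: [0.4831, -0.1686, 0.226]
ee_rot: [3.141, 0.001, 2.448]
ft_force: [-1.0, -0.0, 2.7]
gripper_width: 0.0001
finger_force: 1.5
```

```bash
python3 -m crank '[[0,0,1,0,0,0,0],[0,0,1.5,0,0,0,0],[0,0,1.5,0,0,0,0]]';python3 -m crank '[[0,0,0.5,0,0,0,0],[0,0,1,0,0,0,0],[0,0,1,0,0,0,0]]'
```

```text
clock: 3.83
ee_pos: [0.4831, -0.1686, 0.2244]
ee_rot: [3.141, 0.001, 2.448]
ft_force: [1.0, -1.3, 2.8]
gripper_width: 0.0
finger_force: 1.6
clock: 4.08
ee_pos: [0.483, -0.1685, 0.2241]
ee_rot: [3.141, 0.001, 2.448]
ft_force: [-0.5, -1.2, 8.2]
gripper_width: 0.0003
finger_force: 4.6
```

The key hits its stop at 10 mm, where the force rises past the 4 N of friction. Now up, over the cup with the gripper open, and look.

```bash
python3 -m crank '[[0,0,-30,0,0,0,0],[0,0,-70,0,0,0,0],[0,0,-110,0,0,0,0],[0,0,-145,0,0,0,0.5],[-30,0,-156,0,0,0,1],[-65,0,-156,0,0,0,1],[-95,0,-156,0,0,0,1],[-95,0,-156,0,0,0,1]]'; python3 - <<'E'
from h import *
x,y,w=.557,-.228,-.684
go([x,y,.273],2.457)
m=r.camera_model("wrist");im=r.snapshot("wrist")[:,:,::-1].copy()
overlay(im,"wrist",x,y,w,m);cv2.imwrite('pics/w1.png',im)
for l in("cup","base"): print(l,[(np.round(d['position'],3).tolist(),round(d['conf'],2)) for d in r.tip_of(l,"wrist")])
r.snapshot("scene")
for l in("release_key","cup"): print(l,[(np.round(d['position'],3).tolist(),round(d['conf'],2)) for d in r.find_in(l,"scene")])
E
```

```text
clock: 4.75
ee_pos: [0.5589, -0.2317, 0.3761]
ee_rot: [-3.141, -0.002, 2.447]
ft_force: [0.8, 0.4, -0.4]
gripper_width: 0.0607
finger_force: 0.0
t 4.75 pos [ 0.5589 -0.2317  0.3761] rot [-3.1409e+00 -2.1000e-03  2.4468e+00]
shift [  3.6   1.7 103.2] turn [-0.0007 -0.0021 -0.0102]
cup [([0.64, -0.438, -0.004], 0.71), ([0.328, -0.282, 0.003], 0.7), ([0.556, -0.231, 0.043], 0.68)]
base []
release_key [([0.493, -0.174, 0.052], 0.65)]
cup [([0.348, -0.267, 0.063], 0.98), ([0.568, -0.219, 0.117], 0.97), ([0.65, -0.419, 0.066], 0.64)]
```

View pics/w1.png

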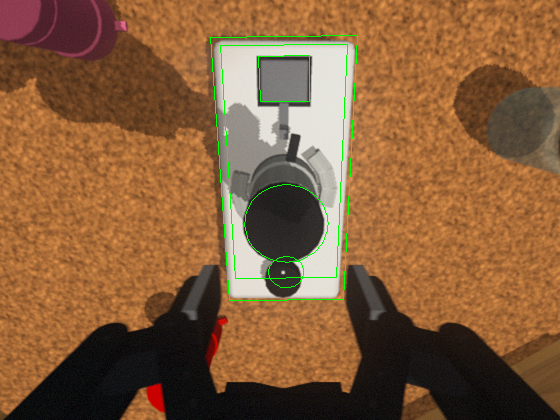

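The wrist view shows the lid at (285,222), on the predicted ring, so the cup is at (0.557, -0.228) to about 1 mm. The key now sits low. I align, then descend in two steps.

```bash
python3 -m crank '[[2,1,5,0,0,-0.01,1],[2,1,15,0,0,-0.01,1],[2,1,20,0,0,-0.01,1],[2,1,20,0,0,-0.01,1]]'; python3 - <<'E'
from h import *
go([.557,-.228,.273],2.457);print(r.read_state()['gripper_width'])
E
```

```text
clock: 5.38
ee_pos: [0.5545, -0.2268, 0.3574]
ee_rot: [-3.141, -0.002, 2.458]
ft_force: [0.5, -0.2, -0.1]
gripper_width: 0.0854
finger_force: 0.0
t 5.38 pos [ 0.5545 -0.2268  0.3574] rot [-3.141e+00 -2.200e-03  2.458e+00]
shift [-2.9  0.7 84.4] turn [-0.0006 -0.0022  0.001 ]
0.08539805912874768
```

```bash
python3 -m crank '[[-3,1,20,0,-0.002,0,1],[-3,1,45,0,-0.002,0,1],[-3,1,65,0,-0.002,0,1],[-3,1,78,0,-0.002,0,1],[-3,1,84,0,-0.002,0,1],[-3,1,84,0,-0.002,0,1]]'; python3 - <<'E'
from h import *
go([.557,-.228,.273],2.457)
E
```

```text
clock: 5.88
ee_pos: [0.5576, -0.2281, 0.274]
ee_rot: [-3.141, 0.0, 2.458]
ft_force: [0.7, -0.2, -0.3]
gripper_width: 0.0855
finger_force: 0.0
t 5.88 pos [ 0.5576 -0.2281  0.274 ] rot [-3.1410e+00  1.0000e-04  2.4577e+00]
shift [ 0.6 -0.3  1. ] turn [-0.0005  0.0001  0.0007]
```

```bash
python3 -m crank '[[0,0,1,0,0,0,0.5],[0,0,1,0,0,0,0.3],[0,0,1,0,0,0,0.3],[0,0,1,0,0,0,0.3],[0,0,1,0,0,0,0.3],[0,0,1,0,0,0,0.3],[0,0,1,0,0,0,0.3],[0,0,1,0,0,0,0.3]]'
```

```text
clock: 6.55
ee_pos: [0.5581, -0.2285, 0.2757]
ee_rot: [3.141, 0.004, 2.458]
ft_force: [-1.3, -1.4, 6.4]
gripper_width: 0.0527
finger_force: 62.2
```

Gripped at 62 N. Now the counterclockwise turn, a small part first.

```bash
python3 -m crank '[[0,0,-0.5,0,0,-0.06,0.3],[0,0,-1,0,0,-0.14,0.3],[0,0,-1,0,0,-0.22,0.3],[0,0,-1,0,0,-0.3,0.3],[0,0,-1,0,0,-0.3,0.3]]'; python3 - <<'E'
from h import *
print(r.read_state()['moment']);go([.558,-.2285,.2755],2.458+1.4)
E
```

```text
clock: 6.97
ee_pos: [0.5582, -0.2283, 0.2758]
ee_rot: [-3.141, 0.003, 2.761]
ft_force: [-0.3, 0.0, 0.6]
gripper_width: 0.053
finger_force: 62.6
[ 0.02563728 -0.2550882  -0.03090115]
t 6.97 pos [ 0.5582 -0.2283  0.2758] rot [-3.1413  0.0034  2.7614]
shift [ 0.2 -0.3  0.3] turn [-0.0021  0.0029 -1.0966]
```

```bash
python3 -m crank '[[0,0,0,0,0,-0.1,0.3],[0,0,0,0,0,-0.2,0.3],[0,0,0,0,0,-0.3,0.3],[0,0,0,0,0,-0.4,0.3],[0,0,0,0,0,-0.5,0.3],[0,0,0,0,0,-0.6,0.3],[0,0,0,0,0,-0.7,0.3],[0,0,0,0,0,-0.75,0.3]]';python3 -m crank '[[0,0,0,0,0,-0.1,0.3],[0,0,0,0,0,-0.2,0.3],[0,0,0,0,0,-0.3,0.3],[0,0,0,0,0,-0.38,0.3],[0,0,0,0,0,-0.38,0.3]]'; python3 - <<'E'
from h import *
print(r.read_state()['moment']);go([.558,-.2285,.2755],2.458+1.43)
m=r.camera_model("wrist");im=r.snapshot("wrist")[:,:,::-1].copy()
cv2.imwrite('pics/w2.png',im)
E
```

```text
clock: 7.63
ee_pos: [0.5583, -0.228, 0.2759]
ee_rot: [-3.14, 0.003, -2.773]
ft_force: [2.6, 2.3, 1.9]
gripper_width: 0.0531
finger_force: 62.7
clock: 8.05
ee_pos: [0.5582, -0.228, 0.2759]
ee_rot: [-3.139, 0.002, -2.394]
ft_force: [1.3, 1.1, 2.3]
gripper_width: 0.0529
finger_force: 62.7
[ 0.52695352 -0.21792023 -0.01914434]
t 8.05 pos [ 0.5582 -0.228   0.2759] rot [-3.1391e+00  1.6000e-03 -2.3941e+00]
shift [ 0.5 -0.2  0.4] turn [-0.0025  0.0016  0.0011]
```

View pics/w2.png

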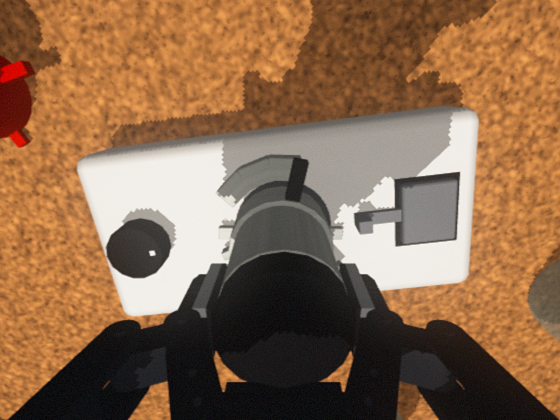

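The base has turned by about 82° relative to the tool while the tab at (297,178) stayed in place, so the cup turned with the gripper. The key is still down. Now I lift straight up.

```bash
python3 -m crank '[[0,0,-4,0,0,0,0.3],[0,0,-10,0,0,0,0.3],[0,0,-16,0,0,0,0.3],[0,0,-20,0,0,0,0.3]]';python3 -m crank '[[0,0,-20,0,0,0,0.3],[0,0,-50,0,0,0,0.3],[0,0,-85,0,0,0,0.3],[0,0,-115,0,0,0,0.3],[0,0,-140,0,0,0,0.3],[0,0,-140,0,0,0,0.3]]'
python3 - <<'E'
from h import *
for n in("scene","side"):
    im=r.snapshot(n)
    cv2.imwrite(f'pics/{n}3.png',im[:,:,::-1])
    for l in("tray","jar_a"): print(n,l,[(np.round(d['position'],3).tolist(),round(d['conf'],2)) for d in r.tip_of(l,n)])
E
```

```text
clock: 8.43
ee_pos: [0.5578, -0.2284, 0.2959]
ee_rot: [-3.14, 0.0, -2.397]
ft_force: [-0.2, 0.4, -3.7]
gripper_width: 0.053
finger_force: 63.0
clock: 8.93
ee_pos: [0.5573, -0.228, 0.4414]
ee_rot: [-3.132, 0.003, -2.396]
ft_force: [1.5, -0.5, -1.4]
gripper_width: 0.0528
finger_force: 64.0
scene tray []
scene jar_a [([0.67, -0.011, -0.002], 0.9), ([0.449, 0.002, 0.0], 0.6)]
side tray [([0.555, 0.274, -0.003], 0.8)]
side jar_a [([0.67, -0.013, 0.002], 0.97), ([0.453, -0.002, -0.003], 0.56)]
```

View pics/scene3.png

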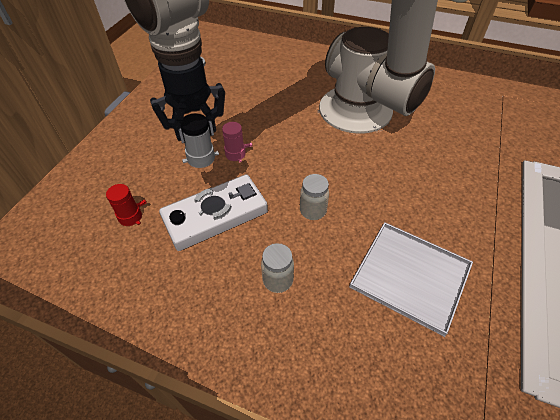

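The cup is out and hanging upright at (199,140), and the jars at (314,197) and (278,268) are unmoved. The tray centre is at about (0.553, 0.273).

```bash
python3 - <<'E'
from h import *
go([.553,.273,.42],-2.394)
m=r.camera_model("scene")
E
```

```text
t 9.23 pos [ 0.5577 -0.2281  0.4333] rot [ 3.1409e+00 -1.0000e-03 -2.3956e+00]
shift [-336.7  371.1   13.2] turn [ 0.0007 -0.001  -0.0016]
```

```bash
python3 -m crank '[[-7,7,0,0,0,0,0.3],[-20,22,0,0,0,0,0.3],[-40,44,0,0,0,0,0.3],[-60,66,0,0,0,0,0.3],[-80,88,0,0,0,0,0.3],[-100,110,0,0,0,0,0.3],[-120,132,0,0,0,0,0.3],[-140,154,0,0,0,0,0.3]]'; python3 -m crank '[[-20,22,0,0,0,0,0.3],[-40,44,0,0,0,0,0.3],[-60,66,0,0,0,0,0.3],[-80,88,0,0,0,0,0.3],[-100,110,0,0,0,0,0.3],[-120,132,0,0,0,0,0.3],[-140,154,0,0,0,0,0.3],[-155,171,0,0,0,0,0.3]]'; python3 -m crank '[[-15,17,0,0,0,0,0.3],[-28,31,0,0,0,0,0.3],[-38,42,0,0,0,0,0.3],[-42,46,0,0,0,0,0.3],[-42,46,0,0,0,0,0.3],[-42,46,0,0,0,0,0.3]]'; python3 - <<'E'
from h import *
go([.553,.273,.235],-2.394)
im=r.snapshot("side");cv2.imwrite('pics/side4.png',im[:,:,::-1])
print([(np.round(d['position'],3).tolist(),round(d['conf'],2)) for d in r.tip_of("cup","side")])
r.snapshot("wrist");print([(np.round(d['position'],3).tolist(),round(d['conf'],2)) for d in r.tip_of("tray","wrist")])
E
```

```text
clock: 9.9
ee_pos: [0.5553, -0.0179, 0.4343]
ee_rot: [-3.14, -0.0, -2.395]
ft_force: [-0.1, -0.3, -3.5]
gripper_width: 0.0532
finger_force: 63.8
clock: 10.57
ee_pos: [0.5528, 0.2135, 0.4338]
ee_rot: [-3.141, -0.001, -2.394]
ft_force: [-0.0, -0.0, -3.5]
gripper_width: 0.0529
finger_force: 63.8
clock: 11.07
ee_pos: [0.5532, 0.2729, 0.4343]
ee_rot: [-3.139, -0.0, -2.395]
ft_force: [-0.7, 0.2, -3.8]
gripper_width: 0.0525
finger_force: 63.9
t 11.07 pos [0.5532 0.2729 0.4343] rot [-3.1395e+00 -5.0000e-04 -2.3953e+00]
shift [ -0.    0.7 199.3] turn [-0.0021 -0.0005 -0.0013]
[([0.556, 0.271, 0.2], 0.95), ([0.327, -0.281, 0.002], 0.93)]
[([0.552, 0.274, 0.002], 0.55)]
```

View pics/side4.png

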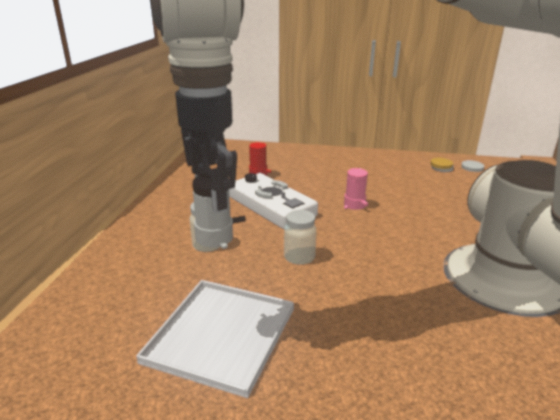

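The cup hangs upright at (211,210), over the middle of the tray at (220,330). I lower it gently.

```bash
python3 -m crank '[[0,0,25,0,0,0,0.3],[0,0,55,0,0,0,0.3],[0,0,90,0,0,0,0.3],[0,0,125,0,0,0,0.3],[0,0,155,0,0,0,0.3],[0,0,175,0,0,0,0.3],[0,0,187,0,0,0,0.3],[0,0,191,0,0,0,0.3]]'; python3 -m crank '[[0,0,2,0,0,0,0.3],[0,0,4,0,0,0,0.3],[0,0,5,0,0,0,0.3],[0,0,6,0,0,0,0.3],[0,0,6,0,0,0,0.3]]'
```

```text
clock: 11.93
ee_pos: [0.5532, 0.2721, 0.2415]
ee_rot: [-3.14, -0.002, -2.396]
ft_force: [0.2, 0.7, -3.1]
gripper_width: 0.0532
finger_force: 64.0
clock: 12.35
ee_pos: [0.5538, 0.273, 0.2383]
ee_rot: [-3.139, 0.001, -2.395]
ft_force: [-0.2, 0.3, -4.0]
gripper_width: 0.0529
finger_force: 64.0
```

```bash
python3 -m crank '[[0,0,1,0,0,0,0.3],[0,0,2,0,0,0,0.3],[0,0,2,0,0,0,0.3]]'; python3 -m crank '[[0,0,0.5,0,0,0,0.3],[0,0,1,0,0,0,0.3],[0,0,1,0,0,0,0.3]]'
```

```text
clock: 12.6
ee_pos: [0.5535, 0.2729, 0.2355]
ee_rot: [-3.14, 0.0, -2.395]
ft_force: [0.8, 0.2, -3.2]
gripper_width: 0.053
finger_force: 64.0
clock: 12.85
ee_pos: [0.5536, 0.2729, 0.2349]
ee_rot: [-3.14, 0.001, -2.395]
ft_force: [-0.2, -0.7, -0.5]
gripper_width: 0.0524
finger_force: 64.3
```

Contact is at 0.2349, as predicted (the force went from -3.5 to -0.5 N). I add a touch more, then open.

```bash
python3 -m crank '[[0,0,0.5,0,0,0,0.3],[0,0,0.5,0,0,0,0.3]]'; python3 -m crank '[[0,0,0,0,0,0,0.75],[0,0,0,0,0,0,0.85],[0,0,0,0,0,0,1],[0,0,0,0,0,0,1],[0,0,0,0,0,0,1],[0,0,0,0,0,0,1]]'
```

```text
clock: 13.02
ee_pos: [0.5536, 0.2729, 0.2349]
ee_rot: [-3.139, 0.001, -2.395]
ft_force: [-2.2, -0.4, 4.7]
gripper_width: 0.0531
finger_force: 64.4
clock: 13.52
ee_pos: [0.5536, 0.2729, 0.2339]
ee_rot: [-3.14, 0.0, -2.395]
ft_force: [-0.1, -0.6, 0.2]
gripper_width: 0.0858
finger_force: 0.0
```

```bash
python3 -m crank '[[0,0,-10,0,0,0,1],[0,0,-30,0,0,0,1],[0,0,-60,0,0,0,1],[0,0,-95,0,0,0,1],[0,0,-130,0,0,0,1],[0,0,-160,0,0,0,1],[0,0,-180,0,0,0,1],[0,0,-180,0,0,0,1]]'; python3 - <<'E'
from h import *
im=r.snapshot("side");cv2.imwrite('pics/side5.png',im[:,:,::-1])
for l in("cup","jar_a","tray"): print(l,[(np.round(d['position'],3).tolist(),round(d['conf'],2)) for d in r.tip_of(l,"side")])
E
```

```text
clock: 14.18
ee_pos: [0.553, 0.273, 0.4202]
ee_rot: [-3.137, 0.008, -2.395]
ft_force: [0.3, 0.2, 1.1]
gripper_width: 0.0853
finger_force: 0.0
cup [([0.555, 0.272, 0.002], 0.86), ([0.327, -0.279, 0.001], 0.86), ([0.641, -0.435, 0.002], 0.8), ([0.554, 0.274, -0.001], 0.71)]
jar_a [([0.67, -0.014, 0.003], 0.73), ([0.454, -0.002, -0.002], 0.72)]
tray [([0.554, 0.274, 0.0], 0.7), ([0.485, -0.169, 0.055], 0.22)]
```

View pics/side5.png

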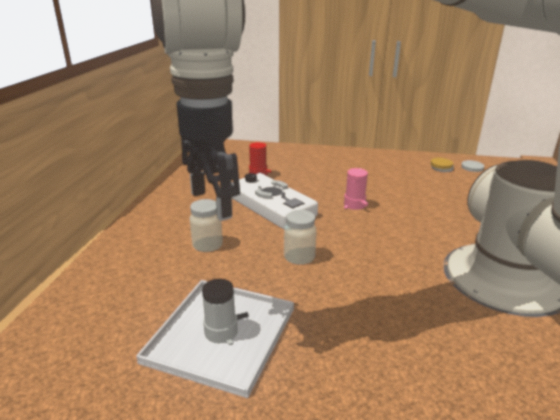

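The cup stands upright in the middle of the tray at (220,311). Both jars are where they were, and the gripper is clear of everything.

```bash
python3 -c "
from station import r
print(r.sign_off())"
```

```text
the job is handed in; nothing more can be done
None
```

The job is handed in at about 14 s: key pressed to its stop, cup turned about 82° counterclockwise, lifted straight off and set upright in the middle of the tray, with the jars unmoved.

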